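# Seat the temperature probe in the deep check well

## Task

Take the temperature probe out of its rest by the grey handle and lower it, still held, into the round well in the top of the taller of the two metal check blocks. Leave it standing upright there, fully home with its stop disc down on the block's top, and let go.

Things in the scene. Friction and masses are not known exactly. Their poses are not given: they have to be found in the camera images.
- probe: Loose temperature probe, about 0.1 kg, upright in the rest, round all about (yaw does not matter). Origin: centre of the underside of its steel stop disc (60 mm diameter, 6 mm thick); z up along the handle. Grey handle, 28 mm diameter, from 6 to 70 mm above the origin (lowest 6 mm: 33 mm black collar). Below the disc a round-ended steel stem, 10 mm diameter, ending 62 mm below the origin.
- rest: White probe rest, fixed to the table: 70 x 70 mm foot plate, two posts, and a 44 x 70 mm top plate whose upper face is 74 mm above the table, with a 21 mm hole in its middle. At the start the probe's stem hangs through the hole and its disc lies on the top plate. Origin: centre of the underside, on the table.
- tall_block_mouth (a point): Centre of the well's mouth, level with the top face of the taller check block (aluminium, 80 x 80 mm, 72 mm tall, fixed); z up. The dark steel well is dished: 44 mm wide at the mouth, narrowing within 15 mm of depth to a straight 24 mm bore, 68 mm deep in all. When the probe is fully home its disc lies on the top face and its stem hangs free in the bore.
- low_block: The lower check block, the wrong one: same outline and well mouth but only 36 mm tall, too shallow for the stem. Fixed to the table. Origin: centre of its underside, on the table. Which block stands to the left changes. (Between the two blocks, behind the rest, stands a fixed bent-plate easel 175 mm tall: carry the probe round or over it.)

How it is judged:
By the outcome, as a careful person would: the job done as asked, in the order asked, and still so for the second after the job is handed in, with the robot touching nothing.
It also fails if it takes over 32 s, if anything falls off the work surface, if the arm or the gripper's body presses on something with over 40 N, if the wrist force passes 120 N, or if a joint passes its speed limit or range.

## Robot

A 7-joint arm with a two-finger parallel gripper is mounted at the origin on a cart in front of the work surface, level with it; the furniture and walls round the work are solid. World frame = base frame: x ahead of the robot, y to its left, z up, the work surface at z = 0. Lengths are in m, angles in rad, forces in N, time in s.
With the tool pointing down it reaches from about 0.425 to 0.95 m from the base axis. Payload 4.7 kg.
Tool frame: the origin (TCP) lies midway between the tips of the shut fingers; the grasp point (between the pads) lies 19 mm behind it; x points along the fingers, y is the direction in which the jaws open and shut, and the axes are right-handed (so a half turn about x gives the same grasp; the last joint's range is limited). The gripper opens to 85 mm and grips with 20 to 120 N. Pads are 22 mm wide; open, the fingers measure 114 mm over their backs; the gripper's body (76 mm by 85 mm) begins 54 mm behind the grasp point. The pads swing forward as they close: fully open they stand 13 mm farther back than shut.
Start: joints at [1.162, 0.469, -0.049, 1.532, 0.024, 1.141, -0.082], TCP at [0.25, -0.627, 0.231] pointing down, gripper open.
Joint ranges: [-2.59, 2.59], [-0.33, 1.99], [-1.39, 1.29], [0.1, 2.45], [-1.04, 4.18], [0.21, 1.99], [-2.66, 2.66]. Speed limits (rad/s): [2.57, 2.57, 3.14, 3.14, 3.14, 3.14, 3.14].

## Interface

Orientations are given as a unit quaternion [x, y, z, w].
In Python, from cell import manip gives the robot as it stands. Calls block until the motion is done:
- manip.movep(position, orientation): joint-space move of the TCP to a pose.
- manip.move_l(position, orientation=None, rate=0.15, force_limit=None): straight line of the TCP; orientation=None keeps the orientation; rate is the mean speed in m/s. With force_limit (N) it stops when the force on the tool has changed by that much, and returns True; else False.
- manip.goto_joints(angles): joint-space move.
- manip.move_gripper(opening, f_grip=None): finger opening in m; f_grip is the grip in N (None keeps the last); returns when the fingers have stopped.
- manip.dwell(seconds).
- manip.ik(position, orientation): joint angles nearest the present ones, or None.
- manip.observe(): the state.
- manip.capture(name): name is "scene" or "top" or "wrist"; returns a dict with "color" (420x560x3 uint8, blue, green, red), "fx", "fy", "cx", "cy" (pixels), "position" and "attitude" of the camera in the world. Camera axes: x right, y down, z forward; pixel columns grow to the right and rows downward; lengths in m; the calibration is good to about 2 mm. A picture is of the moment at which its call begins. There is no depth.
A pose or a line that the arm cannot do raises manip.IKError and nothing moves.
- manip.close_job(): hands the job in, once; it reports no verdict.
The state is a dict: "clock": time; "qpos": joint angles; "dq": joint speeds; "joint_torque": joint torques, N m; "ee_pos": TCP position; "ee_rot": TCP orientation; "ft_force": force on the tool from outside, world axes, zero at the start; "moment": the same for the moment, N m; "finger_gap": finger opening in m.
Only numpy, scipy, OpenCV 4.12 (cv2) and the standard library are available. Lean on these libraries where they do the work, as an engineer would, in place of code of your own. Each camera call takes 0.05 s, during which the arm holds its last target. There are 200 camera calls.

## Working session

There is one attempt and no reset: what is moved stays moved. The work goes in short steps, each a Python script; the robot and the scene stay as the last script left them, time stands still between calls to the robot, and variables do not carry over. Pictures are saved under pics/ and viewed, about 8 in all and at most 12, crops included, and the job is handed in when it is done.

```bash
mkdir -p pics
cat > h.py <<'E'
import numpy as np, cv2
from cell import manip
from scipy.spatial.transform import Rotation as R
def cam(n,f=None):
    c=manip.capture(n)
    if f: cv2.imwrite('pics/'+f,c['color'])
    return c
def att(c):
    a=np.array(c['attitude'],float)
    return a if a.shape==(3,3) else R.from_quat(a).as_matrix()
def ray(c,u,v,z):
    d=att(c)@np.array([(u-c['cx'])/c['fx'],(v-c['cy'])/c['fy'],1]); p=np.array(c['position'])
    return p+d*(z-p[2])/d[2]
def proj(c,P):
    q=att(c).T@(np.array(P)-np.array(c['position'])); return c['cx']+c['fx']*q[0]/q[2], c['cy']+c['fy']*q[1]/q[2]
E
python3 - <<'E'
from h import *
import pickle
d={}
for n in('scene','top'):
    c=cam(n,n+'0.png'); d[n]=c; print(n,c['position'],c['attitude'],c['fx'],c['fy'],c['cx'],c['cy'])
pickle.dump(d,open('c0.pkl','wb'))
o=manip.observe(); print({k:np.round(v,3) for k,v in o.items()})
E
```

```text
scene [-0.10637601  0.61861241  0.67765602] [-0.34524277  0.81479975 -0.42754773  0.18469363] 507.2266873067702 507.2266873067702 282.89403649072875 208.69561134067283
top [0.33933402 0.01994353 0.91177436] [ 0.72696912 -0.67873114  0.07135297 -0.0758201 ] 397.50035354762355 397.50035354762355 277.4675555921383 213.73606408009587
{'clock': np.float64(0.1), 'qpos': array([ 1.162,  0.469, -0.049,  1.534,  0.024,  1.141, -0.082]), 'dq': array([-0.   , -0.002, -0.   ,  0.   , -0.001, -0.001,  0.   ]), 'joint_torque': array([ 1.0000e-03, -5.1152e+01, -4.7000e-02, -2.3839e+01,  1.1000e-02,
        4.0000e-03, -0.0000e+00]), 'ee_pos': array([ 0.25 , -0.626,  0.23 ]), 'ee_rot': array([-0.694, -0.134,  0.695, -0.133]), 'ft_force': array([ 0.01 , -0.295,  0.209]), 'moment': array([ 0.006,  0.031, -0.01 ]), 'finger_gap': np.float64(0.085)}
```

View pics/top0.png

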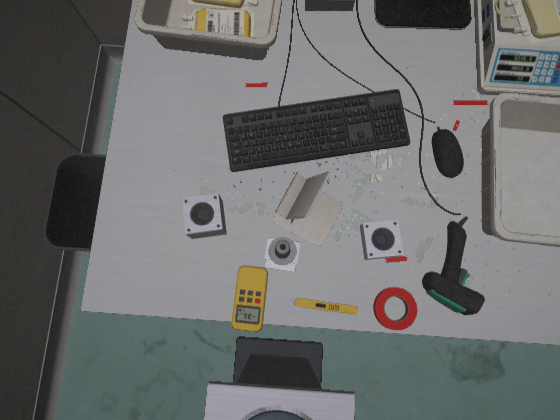

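View pics/scene0.png

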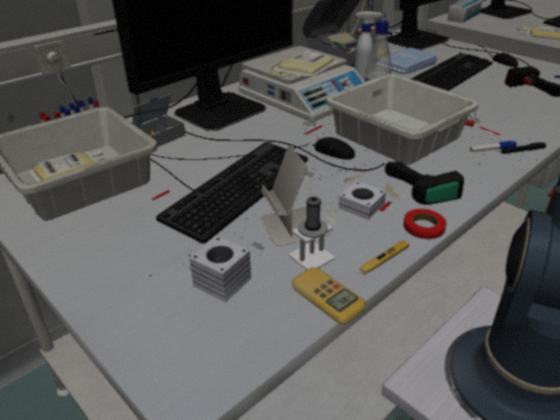

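The top view shows blocks at about (202,213) and (382,239) and the probe at about (283,249). In the scene view the left block, at (220,255), is the tall one. I'll enlarge the top view to measure.

Run:
```python
import cv2
a=cv2.imread('pics/top0.png')
l=cv2.resize(a[185:245,170:235],None,fx=6,fy=6,interpolation=cv2.INTER_CUBIC)
r=cv2.resize(a[225:285,250:315],None,fx=6,fy=6,interpolation=cv2.INTER_CUBIC)
cv2.imwrite('pics/crop1.png',cv2.hconcat([l,r]))
a=cv2.imread('pics/scene0.png')
cv2.imwrite('pics/crop2.png',cv2.resize(a[140:310,180:390],None,fx=3.5,fy=3.5,interpolation=cv2.INTER_CUBIC))
```

```text
(no output)
```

View pics/crop1.png

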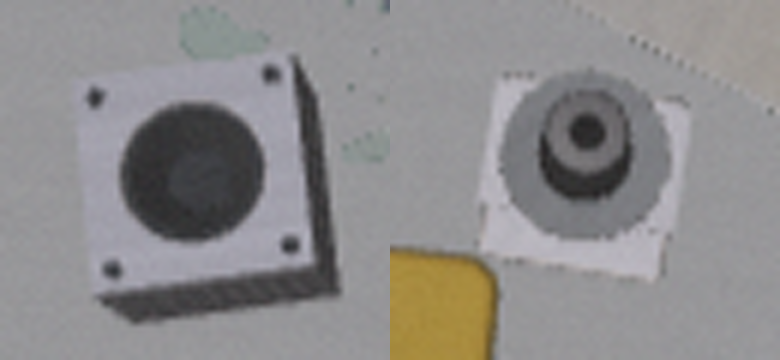

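View pics/crop2.png

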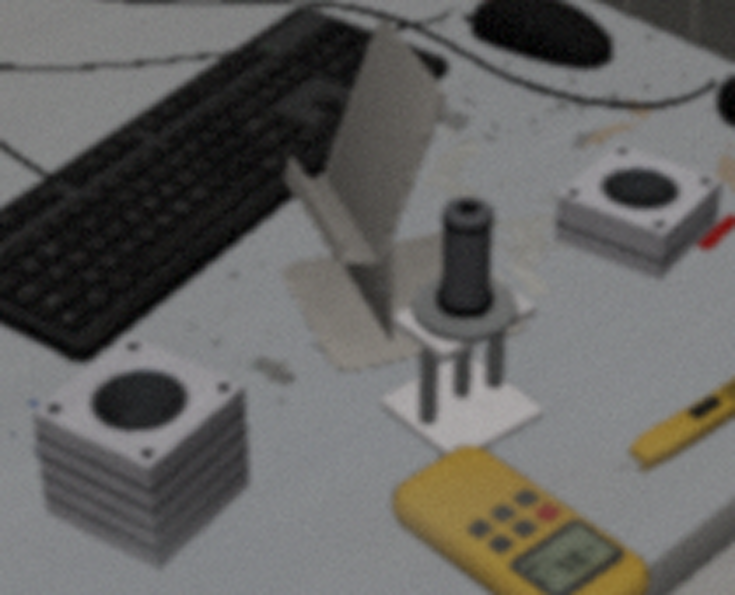

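The tall block's mouth centre is at crop (193,172), which is top pixel (201.8,213.3). The probe handle's top is at (282.3,246.4) and its disc centre at (282.3,250.3). In the scene view the mouth is at (219.6,253.9) and the handle top at (313.7,200.5).

Run:
```python
from h import *
import pickle
from scipy.optimize import least_squares
d=pickle.load(open('c0.pkl','rb')); t,s=d['top'],d['scene']
pr=lambda *a:print(np.round(a,4))
print('mouth');pr(*ray(t,201.8,213.3,.072));pr(*ray(s,219.6,253.9,.072))
print('probe');pr(*ray(t,282.3,246.4,.144));pr(*ray(t,282.3,250.3,.080));pr(*ray(s,313.7,200.5,.144))
print('easel upper edge at .175, base');
for u,v in((305,175),(328,172),(289,218),(320,190)): pr(*ray(t,u,v,.175),*ray(t,u,v,0))
p=ray(t,282.3,246.4,.144); m=ray(t,201.8,213.3,.072)
o=manip.observe(); print(R.from_quat(o['ee_rot']).as_matrix().round(2))
for yaw in np.arange(-90,91,15):
    M=np.array([[0,0,0],[0,0,0],[0,0,0]],float); a=np.radians(yaw)
    x=np.array([0,0,-1.]); y=np.array([np.cos(a),np.sin(a),0]); z=np.cross(x,y)
    q=R.from_matrix(np.c_[x,y,z]).as_quat()
    r=[manip.ik([*P[:2],z],q) for P,z in((p,.3),(p,.1),(m,.3),(m,.1))]
    print(yaw,[None if k is None else np.round(k,2).tolist() for k in r][::2],[k is not None for k in r])
```

```text
mouth
[0.5065 0.1945 0.072 ]
[0.5066 0.1977 0.072 ]
probe
[0.4375 0.0167 0.144 ]
[0.4375 0.0158 0.08  ]
[0.4344 0.0211 0.144 ]
easel upper edge at .175, base
[ 0.5751 -0.0179  0.175   0.631  -0.0269  0.    ]
[ 0.5842 -0.062   0.175   0.6423 -0.0815  0.    ]
[0.4883 0.0077 0.175  0.5236 0.0048 0.    ]
[ 0.547  -0.0482  0.175   0.5964 -0.0644  0.    ]
[[-0.    0.37 -0.93]
 [ 0.   -0.93 -0.37]
 [-1.   -0.    0.  ]]
-90 [[0.51, 0.05, -0.66, 1.94, 0.03, 1.16, -1.73], [0.32, 0.34, -0.97, 1.72, 0.29, 1.24, -2.29]] [True, True, True, True]
-75 [[0.52, 0.05, -0.67, 1.94, 0.04, 1.16, -1.47], [0.34, 0.34, -0.99, 1.72, 0.3, 1.24, -2.03]] [True, True, True, True]
-60 [[0.53, 0.05, -0.68, 1.94, 0.04, 1.16, -1.21], [0.35, 0.35, -1.02, 1.72, 0.31, 1.25, -1.78]] [True, True, True, True]
-45 [[0.56, 0.06, -0.71, 1.93, 0.04, 1.16, -0.95], [0.37, 0.36, -1.05, 1.72, 0.33, 1.25, -1.54]] [True, True, True, True]
-30 [[0.58, 0.06, -0.73, 1.93, 0.04, 1.16, -0.69], [0.39, 0.37, -1.07, 1.72, 0.34, 1.26, -1.29]] [True, True, True, True]
-15 [[0.61, 0.06, -0.76, 1.93, 0.05, 1.17, -0.43], [0.38, 0.37, -1.06, 1.72
[... 174 characters left out ...]
66, 0.07, -0.82, 1.93, 0.05, 1.17, 0.09], [0.4, 0.38, -1.09, 1.72, 0.35, 1.26, -0.51]] [True, True, True, True]
30 [[0.69, 0.07, -0.84, 1.93, 0.06, 1.17, 0.34], [0.4, 0.38, -1.1, 1.72, 0.36, 1.26, -0.25]] [True, True, True, True]
45 [[0.71, 0.07, -0.88, 1.93, 0.06, 1.17, 0.6], [0.41, 0.39, -1.11, 1.72, 0.36, 1.27, 0.0]] [True, True, True, True]
60 [[0.74, 0.08, -0.91, 1.93, 0.07, 1.17, 0.86], [0.42, 0.39, -1.12, 1.72, 0.37, 1.27, 0.26]] [True, True, True, True]
75 [[0.79, 0.08, -0.95, 1.93, 0.07, 1.17, 1.11], [0.42, 0.4, -1.13, 1.72, 0.37, 1.27, 0.52]] [True, True, True, True]
90 [[0.8, 0.08, -0.97, 1.93, 0.08, 1.17, 1.37], [0.43, 0.4, -1.14, 1.71, 0.38, 1.27, 0.77]] [True, True, True, True]
```

```bash
cat >> h.py <<'E'
Q=R.from_matrix(np.c_[[0,0,-1.],[0,1.,0],[1.,0,0]]).as_quat()
def st():
    o=manip.observe(); print({k:np.round(o[k],4).tolist() for k in('clock','ee_pos','ft_force','finger_gap')}); return o
E
python3 - <<'E'
from h import *
import pickle
manip.movep([.436,.018,.26],Q); st()
c=cam('wrist','w1.png'); pickle.dump(c,open('w1.pkl','wb'))
print(proj(c,[.436,.018,.144]),proj(c,[.436,.018,.08]),proj(c,[.5065,.196,.072]))
E
```

```text
{'clock': 2.4917, 'ee_pos': [0.4363, 0.0171, 0.26], 'ft_force': [1.3232, -0.8576, -0.5615], 'finger_gap': 0.0854}
(np.float64(278.7095082229296), np.float64(201.6364997056901)) (np.float64(278.4119494919688), np.float64(180.4212427495468)) (np.float64(452.622474599895), np.float64(245.10401879950754))
```

View pics/w1.png

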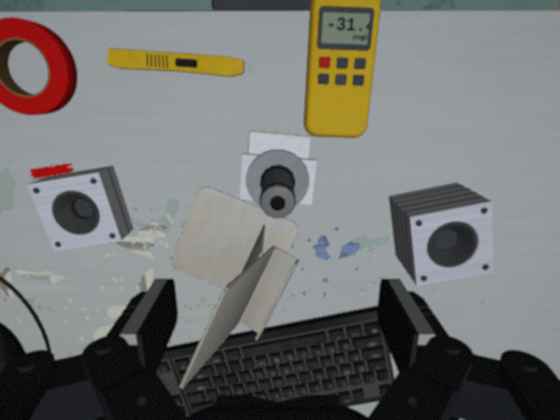

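The wrist view agrees: handle top at about (277.5,202), predicted (278.7,201.6), and mouth at about (453,245), predicted (452.6,245.1). Next I'll grasp and lift.

Run:
```python
from h import *
import pickle
print(manip.move_l([.436,.0175,.097],Q,rate=.12,force_limit=15)); st()
manip.move_gripper(0.0,50); st()
manip.move_l([.436,.0175,.227],rate=.1); st()
manip.move_l([.5065,.196,.227],rate=.12); st()
for n in('top','scene'):
    c=cam(n,n+'2.png')
    print(n,[np.round(proj(c,[.5065,.196,z]),1) for z in(.268,.204,.142,.072)])
a=cv2.imread('pics/scene2.png'); cv2.imwrite('pics/crop3.png',cv2.resize(a[130:310,130:330],None,fx=3,fy=3,interpolation=cv2.INTER_CUBIC))
```

```text
False
{'clock': 4.05, 'ee_pos': [0.4365, 0.0176, 0.0975], 'ft_force': [0.4008, -0.7148, 1.0195], 'finger_gap': 0.0856}
{'clock': 4.6167, 'ee_pos': [0.4361, 0.0174, 0.0973], 'ft_force': [-1.2227, -0.9749, 4.9887], 'finger_gap': 0.0264}
{'clock': 6.0667, 'ee_pos': [0.4356, 0.0175, 0.2264], 'ft_force': [-0.0314, 0.8754, -0.5682], 'finger_gap': 0.0272}
{'clock': 7.8167, 'ee_pos': [0.5065, 0.1953, 0.2269], 'ft_force': [-0.3063, -0.0765, -1.0191], 'finger_gap': 0.0272}
top [array([179.3, 188.9]), array([187.7, 198.3]), array([194.5, 205.9]), array([201.1, 213.2])]
scene [array([211.4, 161.6]), array([214.6, 194.2]), array([217.4, 223.3]), array([220.4, 253.5])]
```

View pics/crop3.png

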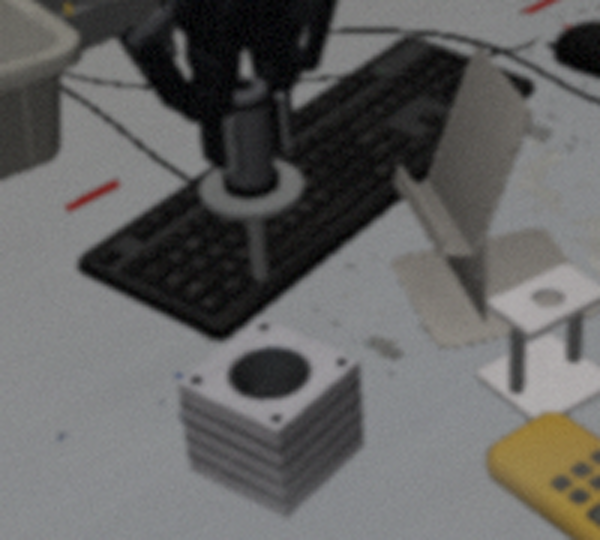

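The probe hangs upright with its stem tip at scene pixel (216.7,223.3), predicted (217.4,223.3). It is over the tall block, and the rest is empty. I'll lower it under a force guard.

Run:
```python
from h import *
r=manip.move_l([.5065,.1952,.115],rate=.08,force_limit=8); print(r); st()
if not r:
    print(manip.move_l([.5065,.1952,.089],rate=.02,force_limit=6)); st()
    c=cam('scene','scene3.png'); a=c['color']
    print(proj(c,[.5065,.196,.072]))
    cv2.imwrite('pics/crop4.png',cv2.resize(a[170:320,150:300],None,fx=4,fy=4,interpolation=cv2.INTER_CUBIC))
```

```text
False
{'clock': 9.4667, 'ee_pos': [0.5068, 0.1954, 0.1155], 'ft_force': [-0.634, -0.7304, -0.0434], 'finger_gap': 0.0273}
True
{'clock': 10.4, 'ee_pos': [0.5064, 0.1951, 0.0953], 'ft_force': [-0.9248, -0.4137, 4.2619], 'finger_gap': 0.0269}
(np.float64(220.36828146837834), np.float64(253.51259312363666))
```

View pics/crop4.png

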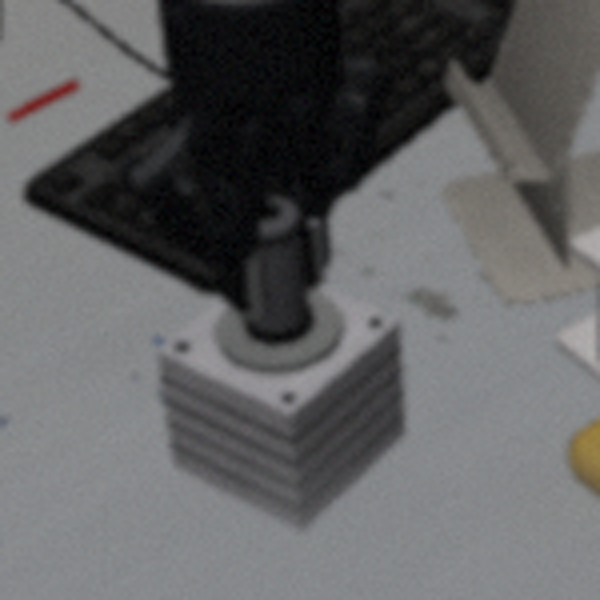

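Contact came at TCP z = 0.0953, expected 0.095, and the disc lies centred on the block top at crop (280,335). I'll release and retreat straight up.

Run:
```python
from h import *
manip.move_gripper(.085); st()
manip.move_l([.5065,.1952,.26],rate=.12); manip.dwell(.3); st()
s=cam('scene'); w=cam('wrist')
print([np.round(proj(w,[.5065,.1955,z]),1) for z in(.142,.072)],[np.round(proj(s,[.5065,.196,z]),1) for z in(.142,.072)])
f=lambda a:cv2.resize(a,(400,400),interpolation=cv2.INTER_CUBIC)
cv2.imwrite('pics/fin.png',cv2.hconcat([f(s['color'][170:320,150:300]),f(w['color'][80:280,180:380])]))
```

```text
{'clock': 11.05, 'ee_pos': [0.5058, 0.1946, 0.0945], 'ft_force': [-0.3567, 0.0156, -0.9416], 'finger_gap': 0.0846}
{'clock': 12.875, 'ee_pos': [0.5064, 0.1952, 0.2597], 'ft_force': [0.0831, -0.1457, 0.5912], 'finger_gap': 0.0851}
[array([278.2, 201.7]), array([278. , 179.2])] [array([217.4, 223.3]), array([220.4, 253.5])]
```

View pics/fin.png

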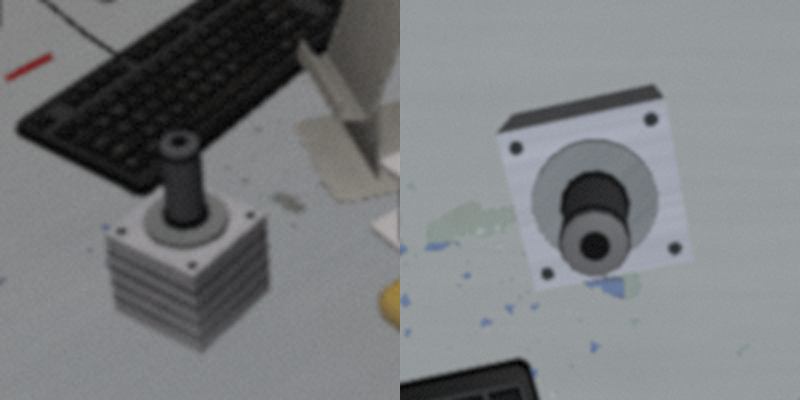

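The probe stands free, centred and upright. Its handle top is at wrist pixel (277.5,203), predicted (278.2,201.7), and the disc is flat on the block.

```bash
python3 -c "
from cell import manip
manip.close_job()"
```

```text
the job is handed in; nothing more can be done
```

The probe is standing upright in the taller (left-hand) check block, fully home with its stop disc down on the block's top, and the job is handed in. I lifted it out of the rest by the grey handle, carried it on the side away from the easel, and lowered it, still held, under a force guard. Then I let go and backed straight up.

- **Seating:** the guarded lowering stopped on contact at TCP z = 0.0953 m, against 0.095 m expected for the disc resting on the block.
- **After release:** the scene and wrist pictures show the disc flat and centred on the block top. The handle top is within about 1.5 pixels of where an upright probe should appear. The gripper is open and about 0.1 m above the probe.
- **Time and forces:** the clock read about 13 s when I handed in, and the wrist force readings I printed stayed at about 5 N or less.
- **Disagreement:** the top and scene cameras differed by 3–5 mm on the probe and the well, and the wrist view agreed with their average to about 1 mm. No check failed.

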